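# Scan the tablet bottle, then open its safety cap

## Robot

A 6-joint arm with a two-finger parallel gripper is mounted at the origin on the work surface. World frame = base frame: x ahead of the robot, y to its left, z up, the work surface at z = 0. Lengths are in mm, angles in degrees, forces in N, time in s.
With the tool pointing down it reaches from about 350 to 850 mm from the base axis. Payload 8.1 kg.
Tool frame: the origin (TCP) lies between the finger pads; the fingertips stand 22 mm ahead of it and the grasp point (between the pads) lies 3 mm ahead of it; z points along the fingers, y is the line along which they close (so a half turn about z gives the same grasp; the last joint's range is limited). The gripper opens to 85 mm and grips with 20 to 120 N. Pads are 22 mm wide; open, the fingers measure 114 mm over their backs; the gripper's body (76 mm by 85 mm) begins 54 mm behind the grasp point. The pads swing forward as they close: fully open they stand 13 mm farther back than shut.
Start: joints at [71.769, 7.471, 85.268, -0, 87.261, -4.893], TCP at [138.399, 583.825, 253.292] pointing down, gripper open.
Joint ranges: [-169.43, 169.43], [-51.17, 129.36], [1.28, 143.12], [-76.62, 256.62], [0, 156.53], [-152.29, 152.29]. Speed limits (degrees/s): [136.94, 136.94, 159.86, 180, 180, 180].

## Interface

Orientations are given as [roll, pitch, yaw] about the fixed x, y, z axes, in that order (R = Rz(yaw) Ry(pitch) Rx(roll)).
In Python, from bench import r, vision gives the robot as it stands.
- The arm moves only by the tool step_arm, never from a script. Its argument "targets" is a list that holds one entry, the list of rows, each a list of 6 numbers: the shift along the world's x, y, z in mm, then the turn, a rotation vector about the world's x, y, z in rad. In form: [[[x, y, z, rx, ry, rz], ...]]. A call has 1 to 12 rows; each row is the pose to reach, as a shift and turn from the pose commanded when the call began; what a row does not reach only later rows make up. A row lasts 1/12 s, in which the tool goes at most 41.7 mm and 7.16 degrees, less where a joint would pass 70% of its speed; a pose out of reach is approached as far as the arm can. A call with a gripper value outside its range is refused whole. "fingers" is the gripper's target within -1 to 1 (shut at 1, half-way at 0, fully open at -1), set as the call begins (left out, the last holds). The fingers move at their own pace and stop on an object; "newtons" is the grip in N (left out, the last holds). Time passes only in rows, so rows that repeat a pose let the fingers close. It gives the time, the measured TCP pose, the force, the opening and the grip force at its end, in the units of the state.
- r.sense(): the state, without advancing time (a new reading comes with each control period).
- vision.snapshot(name): name is "side" or "top" or "wrist"; returns a dict with "img" (480x640x3 uint8, blue, green, red), "mtx" (3x3 intrinsics, pixels), "eye" and "attitude" of the camera in the world. Camera axes: x right, y up, looking along -z (the intrinsics and any distortion apply to the point x, -y, -z); pixel columns grow to the right and rows downward; lengths in mm; the calibration is good to about 2 mm. A picture is of the moment at which its call begins. There is no depth.
- r.hand_in(): hands the job in; it is judged then, once.
The state is a dict: "time": time; "joint_pos": joint angles; "qd": joint speeds; "joint_efforts": joint torques, N m; "tool_pos": TCP position; "tcp_rot": TCP orientation; "ft_force": force on the tool from outside, world axes, zero at the start; "wrist_torque": the same for the moment, N m; "finger_gap": finger opening in mm; "grip_force": force on a finger pad.
Only numpy, scipy, OpenCV 4.12 (cv2) and the standard library are available. Lean on these libraries where they do the work, as an engineer would, in place of code of your own. Each camera call takes 0.05 s, during which the arm holds its last target. There are 200 camera calls.

## Task

Pick up the barcode scanner, point its window straight at the barcode label of the tallest bottle in the rack (on its face towards the robot) and hold it steady there for a second, from a hand's breadth or less away, then lay it flat on a clear spot of the table again. Then open that bottle: press its safety cap down, twist it anticlockwise until it is free while the bottle stays in its well, and lift it off. Finish still holding the cap in the gripper, upright over the open bottle and a few centimetres clear of it; leave the other things where they are and do not drop the scanner.

Things in the scene. Friction and masses are not known exactly. Their poses are not given: they have to be found in the camera images.
- scanner_center (a point): Cordless in-line barcode scanner, grey, with black trigger patch, lying flat on the table: 140 mm long, 160 g. Handle 40 mm wide, 26 mm high; the front 48 mm is a head 50 mm wide, 30 mm high. This point is in the handle, half-way along the scanner, 13 mm above its underside. x points along the scanner out of the window, z up from its flat underside.
- scanner_window (a point): Centre of the scanner's window in its front end face, 70 mm ahead of and 2 mm above the scanner's centre point. Same axes; it looks along +x. It reads by itself when held still and pointed at the middle of a label (window 20 to 150 mm off, within about 30 degrees of square on); the trigger need not be pressed.
- label (a point): Centre of the paper barcode label (46 mm wide, 34 mm high) on the front face of the tall square bottle. The label is upright and faces along -x of this frame, towards the robot's side; y runs along its width, z up. It lies 29 mm in front of the bottle's axis, 55 mm below the bottle's mouth and 62 mm above the table.
- bottle_mouth (a point): Centre of the rim of the tall square white tablet bottle, on its axis; axes as the label's. Body 58 x 58 mm, 78 mm high, shoulder up to 87 mm, neck 34 mm across up to the rim, 112 mm above its underside; 220 g, 126 mm high with the cap on. It stands loosely (1.5 mm of play) in a square well of the rack, which keeps it from turning.
- cap_center (a point): Centre, half-way up, of the white ribbed push-and-turn cap on the tall bottle: 52 mm in diameter, 28 mm high, 30 g. Closed, it is level with the bottle's rim, its axes those of the mouth. A spring liner in the cap pushes it up, so that three tabs in it stay caught in notches under three lugs of the neck: not pressed, it does not turn; not turned, it lifts the bottle with it.
- cap_top (a point): Centre of the cap's top face, 14 mm above the cap's centre. Pressed down 4 mm (about 7 N) the cap leaves its notches; it bottoms at 9 mm (about 10 N); 6 to 7 mm is right. Kept down, it is turned anticlockwise seen from above by more than 40 and less than 80 degrees (60 is right; a hard stop follows at about 85), and then comes straight up.
- rack: Grey plastic bottle rack fixed to the table, 71 mm (x) by 203 mm (y), 32 mm high, with three square wells (61 mm, floor 5 mm thick) side by side 66 mm apart along its y. Origin under its middle. The tall bottle stands in any one of the three wells.
- round_bottle: Round white bottle in another well of the rack, 52 mm in diameter, 78 mm high. Leave alone. Origin under its middle.
- small_bottle: Small square white bottle in another well of the rack, 50 x 50 mm, 78 mm high. Leave alone. Origin under its middle.
- mouse: Black computer mouse, 100 x 56 x 30 mm. Leave alone. Origin under its middle.
- syringe_pack_a: Wrapped syringe lying on the table, 185 x 34 x 12 mm, long along its x. Leave alone. Origin under its middle.
- syringe_pack_b: Another wrapped syringe, 185 x 34 x 12 mm, long along its x. Leave alone. Origin under its middle.
- tape_roll: Roll of white tape lying flat, 54 mm in diameter, 25 mm high. Leave alone. Origin under its middle.

How it is judged:
By the outcome, as a careful person would: the job done as asked, in the order asked, and still so for the second after the job is handed in, while the arm keeps its last pose, push and grip.
It also fails if it takes over 64 s, if anything falls off the work surface, if the arm or the gripper's body presses on something with over 40 N, if the wrist force passes 120 N, or if a joint passes its speed limit or range.

## Working session

There is one attempt and no reset: what is moved stays moved. The work goes in short steps, Python scripts to look and compute and a tool call to move; the robot and the scene stay as the last step left them, time stands still between calls to the robot, and variables do not carry over. Pictures are saved under pics/ and viewed, at most 10 in all, crops included, and the job is handed in when it is done.

Besides the shell and the picture viewer there is one more tool, called after ">>>" as name(argument=value, ...), one argument or row to a line, values as JSON. step_arm: Moves the arm, as the interface text tells. Its arguments: {"type":"object","properties":{"targets":{"type":"array"},"fingers":{"type":"number"},"newtons":{"type":"number"}},"required":["targets"]}

```bash
ls; mkdir -p pics; python3 - <<'E'
from bench import r, vision
import cv2,pickle,numpy as np
S={}
for n in ("side","top"):
    s=vision.snapshot(n); S[n]=s; cv2.imwrite(f"pics/{n}0.png",s["img"])
    print(n,s["mtx"],s["eye"],s["attitude"],[k for k in s])
pickle.dump(S,open("s0.pkl","wb"))
print(r.sense())
E
```

```text
pics
side [[541.65628505   0.         315.32960869]
 [  0.         541.65628505 251.34827756]
 [  0.           0.           1.        ]] [  19.55074305 -526.20336404  653.78618228] [ 53.33513013  -0.36652939 -46.37350533] ['img', 'mtx', 'eye', 'attitude']
top [[507.12093165   0.         321.08141273]
 [  0.         507.12093165 240.0250563 ]
 [  0.           0.           1.        ]] [391.5204992  -10.34773861 946.54805523] [  9.12973491   0.65061393 -91.66099794] ['img', 'mtx', 'eye', 'attitude']
{'time': 0.1, 'joint_pos': array([ 7.17691054e+01,  7.51115670e+00,  8.53237915e+01, -8.44006118e-04,
        8.72610775e+01, -4.89116176e+00]), 'qd': array([-0.00954948, -0.10321956, -0.16886967,  0.06124446,  0.03136308,
        0.01571124]), 'joint_efforts': array([ 1.13994483e-03, -5.70955896e+01, -5.01935470e+01, -1.83817510e-04,
        8.33362690e-03, -3.73590950e-06]), 'tool_pos': array([138.25407392, 583.38131648, 252.33817309]), 'tcp_rot': array([-1.79904252e+02, -7.34755828e-03,  1.66660302e+02]), 'ft_force': array([ 0.01299004, -0.74569035, -0.24290179]), 'wrist_torque': array([0.00227825, 0.00860583, 0.00219054]), 'grip_force': 0.0, 'finger_gap': 85.49877063989035}
```

View pics/side0.png

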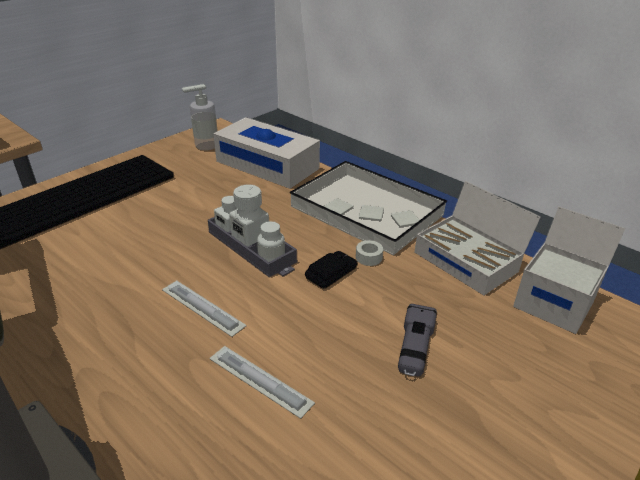

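View pics/top0.png

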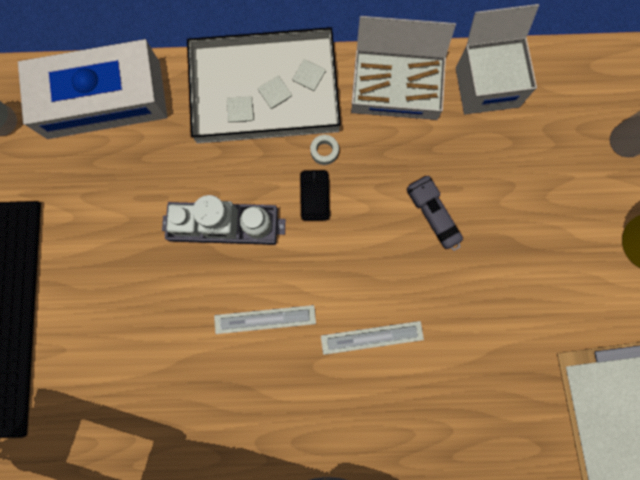

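The side view shows the rack, with the tall capped bottle in its middle well (cap about (247,197)), and the scanner at (417,340). In the top view the cap is at about (210,211), the rack spans (167–280, 203–243), and the scanner's head is at (423,188) with its tail at (453,243).

```bash
cat > h.py <<'E'
import numpy as np,cv2
from scipy.spatial.transform import Rotation as R
def rays(s,uv):
    uv=np.atleast_2d(uv).astype(float); K=s["mtx"]
    d=np.c_[(uv[:,0]-K[0,2])/K[0,0],-(uv[:,1]-K[1,2])/K[1,1],-np.ones(len(uv))]
    return R.from_euler("xyz",s["attitude"],degrees=True).apply(d)
def plane(s,uv,z):
    d=rays(s,uv); e=np.array(s["eye"]); return e+d*((z-e[2])/d[:,2])[:,None]
def proj(s,P):
    p=R.from_euler("xyz",s["attitude"],degrees=True).inv().apply(np.atleast_2d(P)-s["eye"])
    K=s["mtx"]; return np.c_[K[0,0]*p[:,0]/-p[:,2]+K[0,2],K[1,1]*-p[:,1]/-p[:,2]+K[1,2]]
E
python3 - <<'E'
import pickle
from h import *
S=pickle.load(open("s0.pkl","rb")); t=S["top"]; sd=S["side"]
def sat(i): return cv2.cvtColor(i,cv2.COLOR_BGR2HSV)
# scanner in top
h=sat(t["img"]); m=((h[...,1]<100)&(h[...,2]<150)).astype(np.uint8)*255
w=np.zeros_like(m); w[165:260,395:475]=m[165:260,395:475]
w=cv2.morphologyEx(w,cv2.MORPH_OPEN,np.ones((3,3)))
c=max(cv2.findContours(w,0,2)[0],key=cv2.contourArea)
box=cv2.boxPoints(cv2.minAreaRect(c)); print(cv2.contourArea(c),box)
P=plane(t,c[:,0],14)[:,:2]; rect=cv2.minAreaRect(P.astype(np.float32)); print("scanner",rect)
# rack
w=np.zeros_like(m); w[190:260,150:300]=m[190:260,150:300]
c=max(cv2.findContours(w,0,2)[0],key=cv2.contourArea)
print("rack",cv2.minAreaRect(plane(t,c[:,0],32)[:,:2].astype(np.float32)))
# cap circle
g=cv2.cvtColor(t["img"],cv2.COLOR_BGR2GRAY)[180:250,160:290]
print(cv2.HoughCircles(cv2.resize(g,None,fx=4,fy=4,interpolation=cv2.INTER_CUBIC),cv2.HOUGH_GRADIENT,1,60,param1=100,param2=25,minRadius=35,maxRadius=80)/4)
cv2.imwrite("pics/c.png",np.vstack([cv2.resize(t["img"][170:260,160:480],(800,225),interpolation=2),cv2.resize(sd["img"][175:285,195:305],(340,340),interpolation=2)[:, :].repeat(1,0) if 0 else np.hstack([cv2.resize(sd["img"][175:285,195:305],(370,370),interpolation=2),cv2.resize(sd["img"][295:385,375:465],(430,370),interpolation=2)])]))
E
```

```text
1635.0 [[404.61765 187.0294 ]
 [427.99997 172.99998]
 [467.5294  238.88234]
 [444.14706 252.91176]]
scanner ((587.216552734375, -221.02720642089844), (143.68716430664062, 52.34262466430664), 27.670841217041016)
rack ((579.484619140625, 174.47012329101562), (227.21438598632812, 79.60364532470703), 86.8281021118164)
[[[47.875 29.875 15.675]
  [94.375 41.375 14.95 ]
  [19.875 34.875 10.425]]]
```

View pics/c.png

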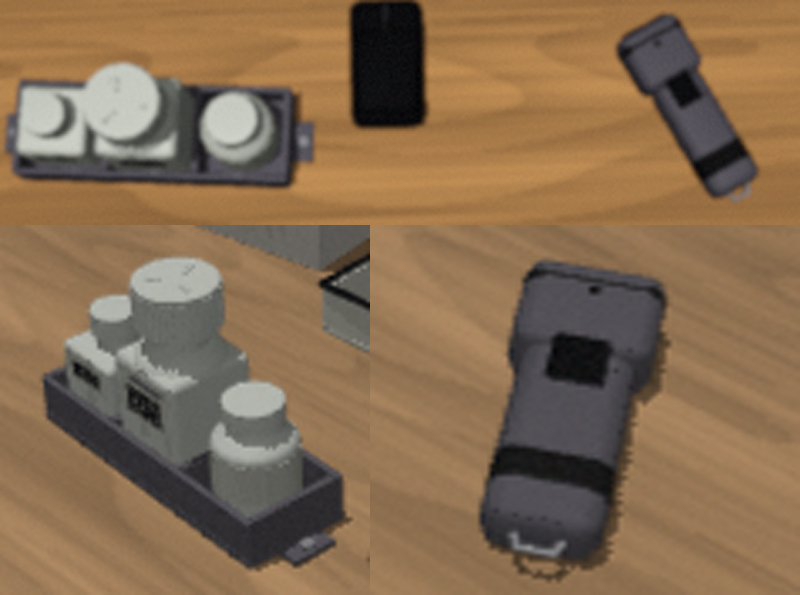

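>>> step_arm(
  targets=[
    [[19,-34,0,0,0,-0.1],[38,-67,0,0,0,-0.2],[56,-101,0,0,0,-0.3],[75,-134,0,0,0,-0.4],[94,-168,0,0,0,-0.5],[112,-201,0,0,0,-0.6],[131,-235,0,0,0,-0.7],[150,-268,0,0,0,-0.81],[168,-302,0,0,0,-0.91],[187,-335,0,0,0,-1.01],[206,-369,0,0,0,-1.11],[225,-403,0,0,0,-1.21]],
  ],
  fingers=-1,
)

```text
time: 1.1
tool_pos: [363.6, 179.0, 253.1]
tcp_rot: [180.0, -0.0, 97.1]
ft_force: [0.8, 0.1, 0.5]
finger_gap: 85.3
grip_force: 0.0
```

>>> step_arm(
  targets=[
    [[19,-34,0,0,0,-0.1],[38,-67,0,0,0,-0.2],[56,-101,0,0,0,-0.3],[75,-134,0,0,0,-0.4],[94,-168,0,0,0,-0.5],[112,-201,0,0,0,-0.6],[131,-235,0,0,0,-0.7],[150,-268,0,0,0,-0.81],[168,-302,0,0,0,-0.91],[187,-335,0,0,0,-1.01],[206,-369,0,0,0,-1.11],[224,-402,0,0,0,-1.215]],
  ],
)

```text
time: 2.1
tool_pos: [587.8, -223.0, 252.5]
tcp_rot: [-180.0, 0.0, 27.4]
ft_force: [0.6, 0.2, 0.1]
finger_gap: 85.5
grip_force: 0.0
```

```bash
python3 - <<'E'
from bench import r, vision
import pickle
from h import *
S=pickle.load(open("s0.pkl","rb"));t=S["top"]; sd=S["side"]
print("cap top z131",plane(t,[160+47.9,180+29.9],131),plane(sd,[247.6,192],131))
s=vision.snapshot("wrist"); cv2.imwrite("pics/w1.png",s["img"]); pickle.dump(s,open("w1.pkl","wb"))
print(s["mtx"],s["eye"],s["attitude"]); q=r.sense(); print({k:q[k] for k in("time","tool_pos","tcp_rot","joint_pos","ft_force")})
E
```

```text
cap top z131 [[578.84599199 180.20135258 131.        ]] [[577.12019363 177.70183817 131.        ]]
[[380.79480814   0.         324.06407204]
 [  0.         380.79480814 241.76084566]
 [  0.           0.           1.        ]] [ 656.8892493  -187.45332572  372.54891307] [-1.77479559e+01  2.30032100e-02 -6.25599256e+01]
{'time': 2.15, 'tool_pos': array([ 589.0248167 , -228.67739533,  250.35037703]), 'tcp_rot': array([1.79964120e+02, 1.45932060e-01, 2.67600303e+01]), 'joint_pos': array([-25.7906254 ,  12.51126905,  79.94766082,  -0.13779224,
        87.60132754,  37.45513793]), 'ft_force': array([-4.65676212, -1.41176388, -0.62083498])}
```

View pics/w1.png

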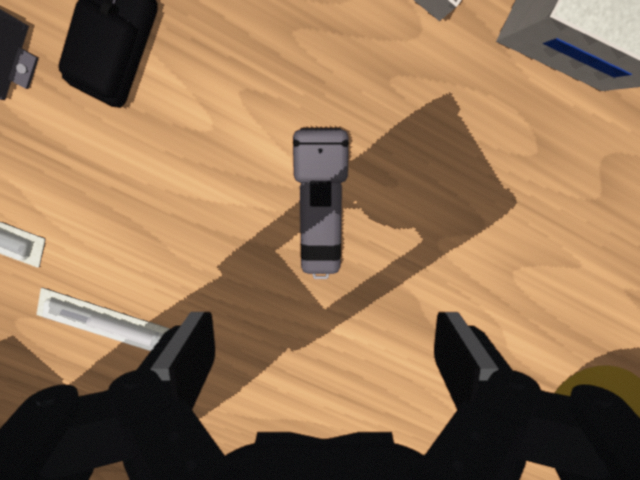

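The wrist view shows the scanner upright and in line with the gripper. The head is at cols 293–349, with the front face's bottom edge near row 128 and its top edge near 142; the tail is at (320,272).

```bash
python3 - <<'E'
from bench import r
import pickle
from h import *
s=pickle.load(open("w1.pkl","rb"))
u=np.array([np.cos(np.radians(27.5)),np.sin(np.radians(27.5))])
for n,p,z in [("front bot",[320.5,128],1),("front top",[320.5,143],29),("tail",[320.5,272],20),("hL",[301,225],20),("hR",[341.5,225],20),("HL",[293.5,165],26),("HR",[349,165],26)]:
    P=plane(s,p,z)[0,:2]-[587,-222]; print(n,P+[587,-222],"along",P@u,"lat",-P[0]*u[1]+P[1]*u[0])
q=r.sense(); print({k:q[k] for k in("time","tool_pos","tcp_rot")})
E
```

```text
front bot [ 648.8688416  -187.69460542] along 70.71880111198574 lat 1.8614048165734225
front top [ 638.29788382 -193.43868734] along 58.68992518179974 lat 1.6474670211048803
tail [ 526.93638164 -250.76474289] along -66.55916030335756 lat 2.2196539272296434
hL [ 561.46211434 -211.93106429] along -18.003064133159928 lat 20.72333833972994
hR [ 579.35628153 -246.38418792] along -18.039426051063707 lat -18.09956244064753
HL [ 609.94900979 -180.75554161] along 39.40059175818898 lat 25.98760796061564
HR [ 632.90852723 -224.96838673] along 39.350712527967126 lat -23.83118997402752
{'time': 2.15, 'tool_pos': array([ 589.0248167 , -228.67739533,  250.35037703]), 'tcp_rot': array([1.79964120e+02, 1.45932060e-01, 2.67600303e+01])}
```

>>> step_arm(
  targets=[
    [[3,2,-30,0,0,0],[3,2,-65,0,0,0],[3,2,-100,0,0,0],[3,2,-130,0,0,0],[3,2,-160,0,0,0],[3,2,-185,0,0,0],[3,2,-205,0,0,0],[3,2,-218,0,0,0],[3,2,-226,0,0,0],[3,2,-231,0,0,0],[3,2,-231,0,0,0],[3,2,-231,0,0,0]],
  ],
)

```text
time: 3.15
tool_pos: [591.2, -219.5, 23.4]
tcp_rot: [179.9, -0.1, 27.7]
ft_force: [-0.4, -0.5, 1.0]
finger_gap: 85.3
grip_force: 0.0
```

>>> step_arm(
  targets=[
    [[0,0,0,0,0,0],[0,0,0,0,0,0],[0,0,0,0,0,0],[0,0,0,0,0,0],[0,0,0,0,0,0],[0,0,0,0,0,0],[0,0,0,0,0,0],[0,0,0,0,0,0]],
  ],
  fingers=1,
  newtons=50,
)

```text
time: 3.82
tool_pos: [591.0, -219.4, 23.3]
tcp_rot: [179.9, -0.1, 27.7]
ft_force: [-2.0, 0.1, 5.1]
finger_gap: 39.0
grip_force: 52.4
```

>>> step_arm(
  targets=[
    [[0,0,8,0,0,0],[0,0,22,0,0,0],[0,0,42,0,0,0],[0,0,62,0,0,0],[-5,12,80,0,0,-0.02],[-15,36,95,0,0,-0.05],[-27,66,100,0,0,-0.09],[-40,98,100,0,0,-0.13],[-53,130,100,0,0,-0.17],[-66,162,100,0,0,-0.22],[-79,194,100,0,0,-0.26],[-92,226,100,0,0,-0.3]],
  ],
)

```text
time: 4.82
tool_pos: [497.6, 8.1, 123.3]
tcp_rot: [180.0, -0.0, 10.4]
ft_force: [1.0, 0.7, -1.2]
finger_gap: 39.1
grip_force: 51.6
```

>>> step_arm(
  targets=[
    [[-13,32,-5,0,0,-0.05],[-26,64,-12,0,0,-0.1],[-39,96,-20,0,0,-0.15],[-51,124,-28,0,0,-0.18],[-61,148,-36,0,0,-0.21],[-69,166,-43,0,0,-0.225],[-74,175,-48,0,0,-0.233],[-76,180,-52,0,0,-0.236],[-76,180,-53,0,0,-0.236],[-76,180,-53,0,0,-0.236]],
  ],
)

```text
time: 5.65
tool_pos: [422.5, 186.6, 69.6]
tcp_rot: [180.0, -0.0, -2.9]
ft_force: [0.3, 0.1, -2.3]
finger_gap: 38.9
grip_force: 51.6
```

```bash
python3 - <<'E'
from bench import r, vision
import pickle
from h import *
S={n:vision.snapshot(n) for n in("top","side","wrist")}
pickle.dump(S,open("s2.pkl","wb"))
cv2.imwrite("pics/a2.png",np.vstack([cv2.resize(S["top"]["img"][180:330,140:340],(800,600),interpolation=2)[:300*2]][:1]))
cv2.imwrite("pics/b2.png",S["wrist"]["img"])
print(S["wrist"]["eye"],S["wrist"]["attitude"]); q=r.sense(); print({k:q[k] for k in("time","tool_pos","tcp_rot","joint_pos","ft_force","finger_gap")})
E
```

```text
[500.67011232 181.83105688 190.06112537] [-1.76636798e+01 -5.74648505e-04 -9.30056112e+01]
{'time': 5.8, 'tool_pos': array([423.18870742, 186.19919637,  69.90600939]), 'tcp_rot': array([-1.79993585e+02, -5.25543250e-02, -3.04305440e+00]), 'joint_pos': array([ 1.74002438e+01, -4.00351088e+00,  1.17081426e+02, -1.34239297e-02,
        6.68706007e+01,  1.10448563e+02]), 'ft_force': array([-0.3570932 ,  1.24836732, -2.19442155]), 'finger_gap': 38.99779852909322}
```

View pics/b2.png

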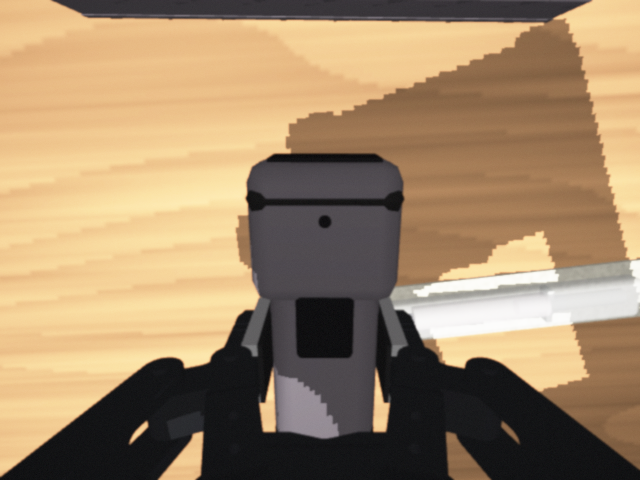

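View pics/a2.png

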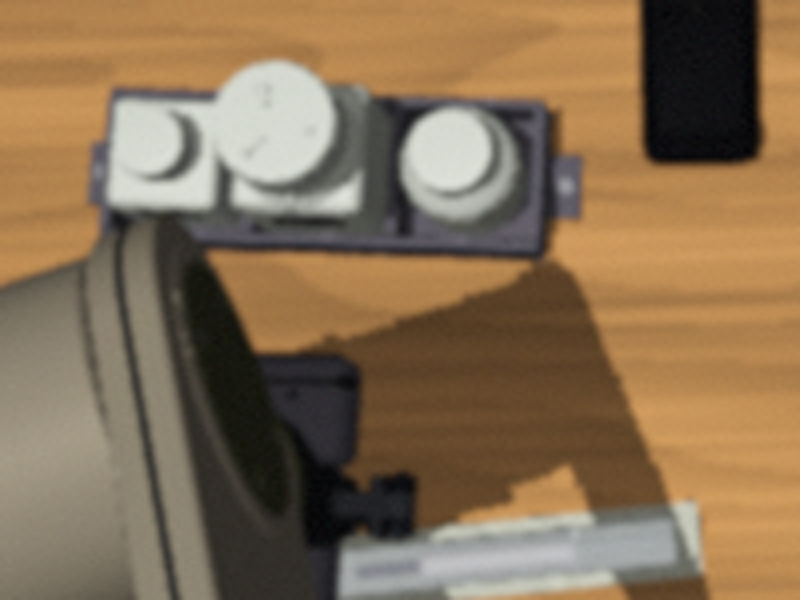

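Wrist view: the scanner is straight in the fingers (head cols 248–402), and the rack's front edge runs nearly level across the image from (85,15) to (550,20). Top view: the window faces the tall bottle's front from well inside a hand's breadth.

```bash
python3 - <<'E'
import pickle
from h import *
S=pickle.load(open("s0.pkl","rb")); s=pickle.load(open("s2.pkl","rb"))["wrist"]
print("label(side)",plane(S["side"],[237.2,227.6],62))
for z in(0,32):print("rack corners",z,plane(s,[[85,15],[550,20]],z))
# scanner window top edge in hand: corners of the front-top edge line, z ~ 62+15-3
print("head edges",plane(s,[[248,230],[402,230]],73))
print("win",plane(s,[325,157],60), plane(s,[325,200],76))
# rack top edges from the top view crop (4x, origin 140,180)
c=np.array([[112,90],[550,103],[545,255],[105,232]])/4+[140,180]
P=plane(S["top"],c,32); print(P[:,:2]); d=P[0]-P[1]; print(np.degrees(np.arctan2(-d[0],d[1])), P.mean(0))
E
```

```text
label(side) [[547.90815344 181.68966293  62.        ]]
rack corners 0 [[ 5.50391251e+02  2.84626494e+02 -2.84217094e-14]
 [ 5.37691311e+02  7.99133069e+01  0.00000000e+00]]
rack corners 32 [[542.01985746 267.31914655  32.        ]
 [531.45816724  97.0728812   32.        ]]
head edges [[468.65621619 207.84524136  73.        ]
 [466.07633222 158.71287271  73.        ]]
win [[489.0280476  182.12731835  60.        ]] [[477.67726629 182.75249616  76.        ]]
[[617.97231142 277.60540798]
 [605.37129911  74.44343253]
 [534.37827083  77.81797146]
 [551.25431095 279.55320697]]
-3.5491932941226136 [577.24404808 177.35500474  32.        ]
```

Aim is within a couple of mm and a degree, so I hold here.

>>> step_arm(
  targets=[
    [[0,1,0,0,0,-0.008],[0,1,0,0,0,-0.008],[0,1,0,0,0,-0.008],[0,1,0,0,0,-0.008],[0,1,0,0,0,-0.008],[0,1,0,0,0,-0.008],[0,1,0,0,0,-0.008],[0,1,0,0,0,-0.008],[0,1,0,0,0,-0.008],[0,1,0,0,0,-0.008],[0,1,0,0,0,-0.008],[0,1,0,0,0,-0.008]],
  ],
)

```text
time: 6.8
tool_pos: [422.4, 187.8, 69.3]
tcp_rot: [180.0, -0.0, -3.4]
ft_force: [-0.1, -0.1, -1.7]
finger_gap: 39.2
grip_force: 51.5
```

>>> step_arm(
  targets=[
    [[0,0,0,0,0,0],[0,0,0,0,0,0],[0,0,0,0,0,0],[0,0,0,0,0,0],[0,0,0,0,0,0],[0,0,0,0,0,0],[0,0,0,0,0,0],[0,0,0,0,0,0]],
  ],
)

```text
time: 7.47
tool_pos: [422.4, 187.8, 69.3]
tcp_rot: [-180.0, -0.0, -3.4]
ft_force: [0.6, -0.3, -2.2]
finger_gap: 39.2
grip_force: 51.5
```

>>> step_arm(
  targets=[
    [[-3,0,10,0,0,0],[-5,-5,28,0,0,0.01],[-3,-20,42,0,0,0.03],[5,-45,52,0,0,0.06],[18,-75,53,0,0,0.1],[31,-107,53,0,0,0.14],[45,-139,53,0,0,0.18],[58,-171,53,0,0,0.22],[72,-203,53,0,0,0.27],[86,-235,53,0,0,0.31],[99,-267,53,0,0,0.36],[112,-299,53,0,0,0.4]],
  ],
)

```text
time: 8.47
tool_pos: [534.8, -112.9, 123.2]
tcp_rot: [180.0, -0.0, 19.6]
ft_force: [1.0, -0.1, -1.5]
finger_gap: 39.1
grip_force: 51.7
```

>>> step_arm(
  targets=[
    [[13,-30,-2,0,0,0.04],[26,-57,-8,0,0,0.08],[38,-79,-18,0,0,0.11],[47,-94,-32,0,0,0.13],[53,-103,-48,0,0,0.14],[56,-107,-63,0,0,0.144],[56,-108,-76,0,0,0.144],[56,-108,-86,0,0,0.144],[56,-108,-93,0,0,0.144],[56,-108,-97,0,0,0.144],[56,-108,-99,0,0,0.144],[56,-108,-99,0,0,0.144]],
  ],
)

```text
time: 9.47
tool_pos: [590.5, -218.8, 23.9]
tcp_rot: [180.0, -0.0, 27.8]
ft_force: [-0.7, -0.8, -1.1]
finger_gap: 39.2
grip_force: 51.6
```

>>> step_arm(
  targets=[
    [[0,0,-0.5,0,0,0],[0,0,-1,0,0,0],[0,0,-1,0,0,0],[0,0,-1,0,0,0]],
  ],
)

```text
time: 9.8
tool_pos: [591.1, -219.3, 23.3]
tcp_rot: [179.9, -0.1, 27.7]
ft_force: [-0.4, 1.8, 4.7]
finger_gap: 39.1
grip_force: 52.2
```

>>> step_arm(
  targets=[
    [[0,0,0,0,0,0],[0,0,0,0,0,0],[0,0,0,0,0,0],[0,0,0,0,0,0],[0,0,0,0,0,0],[0,0,0,0,0,0],[0,0,0,0,0,0],[0,0,0,0,0,0]],
  ],
  fingers=-1,
)

```text
time: 10.47
tool_pos: [590.4, -219.2, 22.3]
tcp_rot: [-180.0, 0.0, 27.7]
ft_force: [-1.2, 1.0, 0.6]
finger_gap: 85.6
grip_force: 0.0
```

>>> step_arm(
  targets=[
    [[0,0,15,0,0,0],[0,0,40,0,0,0],[0,0,75,0,0,0],[0,8,110,0,0,0],[0,25,140,0,0,0],[0,50,165,0,0,0],[0,80,185,0,0,0],[0,115,198,0,0,0],[-3,150,200,0,0,0],[-5,185,200,0,0,0],[-7,220,200,0,0,0],[-8,255,200,0,0,0]],
  ],
)

```text
time: 11.47
tool_pos: [582.1, 37.4, 224.0]
tcp_rot: [180.0, -0.1, 27.7]
ft_force: [0.9, -0.0, -0.9]
finger_gap: 85.2
grip_force: 0.0
```

>>> step_arm(
  targets=[
    [[-1,33,0,0,0,0],[-2,63,0,0,0,0],[-3,90,0,0,0,0],[-4,112,0,0,0,0],[-4,128,0,0,0,0],[-4,138,0,0,0,0],[-4,142,0,0,0,0],[-4,143,0,0,0,0],[-4,143,0,0,0,0],[-4,143,0,0,0,0]],
  ],
)

```text
time: 12.3
tool_pos: [578.5, 177.8, 222.4]
tcp_rot: [180.0, 0.0, 27.7]
ft_force: [0.3, 0.1, 0.4]
finger_gap: 85.5
grip_force: 0.0
```

```bash
python3 - <<'E'
from bench import r, vision
import pickle
from h import *
s=vision.snapshot("wrist"); s2=vision.snapshot("side"); pickle.dump((s,s2),open("w3.pkl","wb"))
cv2.imwrite("pics/w3.png",np.hstack([s["img"][60:480,110:530],cv2.resize(s2["img"][290:390,370:460],(378,420),interpolation=2)]))
q=r.sense(); print({k:q[k] for k in("time","tool_pos","tcp_rot","joint_pos","ft_force")}, s["eye"])
print(proj(s,[[578,179,131]]))
g=cv2.cvtColor(s["img"],cv2.COLOR_BGR2GRAY)
C=cv2.HoughCircles(cv2.GaussianBlur(g,(5,5),1),cv2.HOUGH_GRADIENT,1,60,param1=100,param2=25,minRadius=38,maxRadius=60)
print(C); 
if C is not None: print(plane(s,C[0,:,:2],131))
E
```

```text
{'time': 12.4, 'tool_pos': array([578.53232843, 177.79891409, 222.31123137]), 'tcp_rot': array([1.79988653e+02, 1.21602173e-02, 2.76513724e+01]), 'joint_pos': array([ 1.22389574e+01,  9.16980559e+00,  8.66473119e+01, -1.42436390e-02,
        8.41915900e+01,  7.45890264e+01]), 'ft_force': array([-0.92941197, -0.09703073, -0.49875813])} [647.38620821 213.79519525 342.52119452]
[[321.42899597 257.87753968]]
[[[319.5 245.5  48.3]
  [589.5 160.5  50.4]]]
[[584.30753571 183.56459913 131.        ]
 [696.1591007   75.51509432 131.        ]]
```

View pics/w3.png

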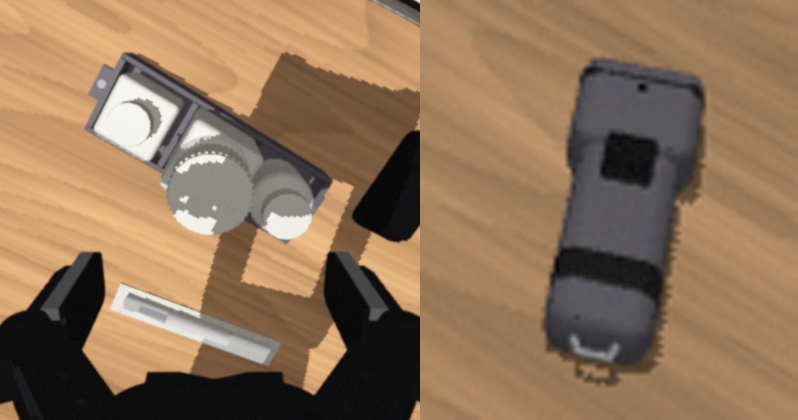

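The left crop shows the cap top as a circle at about (210,193), which is full-image (320,253), within 3 mm of the tool axis. The right crop shows the scanner lying flat again.

>>> step_arm(
  targets=[
    [[1,2,-15,0,0,0],[1,2,-35,0,0,0],[1,2,-55,0,0,0],[1,2,-73,0,0,0],[1,2,-86,0,0,0],[1,2,-94,0,0,0],[1,2,-98,0,0,0],[1,2,-100,0,0,0],[1,2,-100,0,0,0],[1,2,-100,0,0,0]],
  ],
)

```text
time: 13.23
tool_pos: [580.1, 181.0, 123.5]
tcp_rot: [180.0, -0.1, 27.7]
ft_force: [0.1, -0.1, 0.2]
finger_gap: 85.6
grip_force: 0.0
```

>>> step_arm(
  targets=[
    [[0,0,0,0,0,0],[0,0,0,0,0,0],[0,0,0,0,0,0],[0,0,0,0,0,0],[0,0,0,0,0,0],[0,0,0,0,0,0],[0,0,0,0,0,0],[0,0,0,0,0,0]],
  ],
  fingers=1,
  newtons=60,
)

```text
time: 13.9
tool_pos: [579.7, 181.1, 122.7]
tcp_rot: [180.0, -0.1, 27.7]
ft_force: [-0.7, 1.3, 4.8]
finger_gap: 50.9
grip_force: 61.5
```

>>> step_arm(
  targets=[
    [[0,0,-1,0,0,0],[0,0,-2,0,0,0],[0,0,-3,0,0,0],[0,0,-4,0,0,0],[0,0,-4,0,0,0],[0,0,-4,0,0,0]],
  ],
)

```text
time: 14.4
tool_pos: [579.8, 181.1, 118.8]
tcp_rot: [180.0, -0.1, 27.7]
ft_force: [-1.5, 0.8, 7.8]
finger_gap: 51.2
grip_force: 61.7
```

>>> step_arm(
  targets=[
    [[0,0,-1,0,0,0],[0,0,-2,0,0,0],[0,0,-2.5,0,0,0],[0,0,-2.5,0,0,0],[0,0,-2.5,0,0,0]],
  ],
)

```text
time: 14.82
tool_pos: [579.8, 181.1, 116.6]
tcp_rot: [180.0, -0.1, 27.7]
ft_force: [-1.3, 2.0, 8.4]
finger_gap: 51.0
grip_force: 61.8
```

>>> step_arm(
  targets=[
    [[0,0,0,0,0,0.08],[0,0,0,0,0,0.17],[0,0,0,0,0,0.26],[0,0,0,0,0,0.35],[0,0,0,0,0,0.44],[0,0,0,0,0,0.53],[0,0,0,0,0,0.62],[0,0,0,0,0,0.71],[0,0,0,0,0,0.8],[0,0,0,0,0,0.89],[0,0,0,0,0,0.98],[0,0,0,0,0,1.05]],
  ],
)

```text
time: 15.82
tool_pos: [580.1, 181.0, 116.8]
tcp_rot: [179.9, -0.0, 88.2]
ft_force: [-1.3, 1.1, 7.7]
finger_gap: 50.7
grip_force: 61.9
```

>>> step_arm(
  targets=[
    [[0,0,0,0,0,0],[0,0,0,0,0,0],[0,0,0,0,0,0]],
  ],
)

```text
time: 16.07
tool_pos: [580.1, 181.0, 116.8]
tcp_rot: [179.9, -0.0, 87.9]
ft_force: [-1.3, 1.4, 8.5]
finger_gap: 51.0
grip_force: 61.8
```

```bash
python3 -c "
from bench import r
q=r.sense();print({k:q[k] for k in('time','tool_pos','tcp_rot','joint_pos','ft_force','wrist_torque')})"
```

```text
{'time': 16.0667, 'tool_pos': array([580.14851088, 180.95806574, 116.79335679]), 'tcp_rot': array([ 1.79896644e+02, -2.17601816e-02,  8.78885947e+01]), 'joint_pos': array([ 1.24935150e+01,  1.43890060e+01,  9.20877131e+01, -5.22170357e-03,
        7.34177773e+01,  1.46064255e+01]), 'ft_force': array([-1.26967789,  1.40800766,  8.50241644]), 'wrist_torque': array([0.16449811, 0.16575137, 0.10655417])}
```

Torque is low and the force steady. I lift slowly and check the weight.

>>> step_arm(
  targets=[
    [[0,0,2,0,0,0],[0,0,4,0,0,0],[0,0,6,0,0,0],[0,0,8,0,0,0],[0,0,10,0,0,0],[0,0,12,0,0,0],[0,0,14,0,0,0],[0,0,14,0,0,0],[0,0,14,0,0,0]],
  ],
)

```text
time: 16.82
tool_pos: [578.9, 180.6, 129.2]
tcp_rot: [-179.9, 0.0, 87.9]
ft_force: [-0.3, 0.6, -0.2]
finger_gap: 51.1
grip_force: 62.3
```

```bash
python3 - <<'E'
from bench import vision
import cv2
s=vision.snapshot("side");cv2.imwrite("pics/l1.png",cv2.resize(s["img"][130:290,180:320],(525,600),interpolation=2))
E
```

```text
(no output)
```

View pics/l1.png

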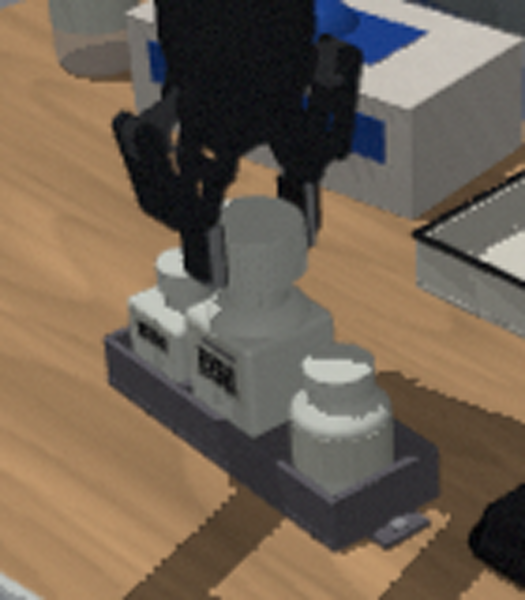

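The side view shows the bottle still seated in its well, the cap raised between the fingers and the neck showing below it; the wrist force (−0.2 N) matches the cap alone.

>>> step_arm(
  targets=[
    [[0,0,3,0,0,0],[0,0,7,0,0,0],[0,0,12,0,0,0],[0,0,17,0,0,0],[0,0,23,0,0,0],[0,0,29,0,0,0],[0,0,35,0,0,0],[0,0,40,0,0,0],[0,0,43,0,0,0],[0,0,45,0,0,0],[0,0,45,0,0,0],[0,0,45,0,0,0]],
  ],
)

```text
time: 17.87
tool_pos: [579.3, 180.8, 174.7]
tcp_rot: [-180.0, 0.0, 87.9]
ft_force: [0.1, 0.3, -0.4]
finger_gap: 50.7
grip_force: 62.3
```

```bash
python3 - <<'E'
from bench import vision
import cv2
s=vision.snapshot("side");cv2.imwrite("pics/l2.png",s["img"])
E
```

```text
(no output)
```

View pics/l2.png

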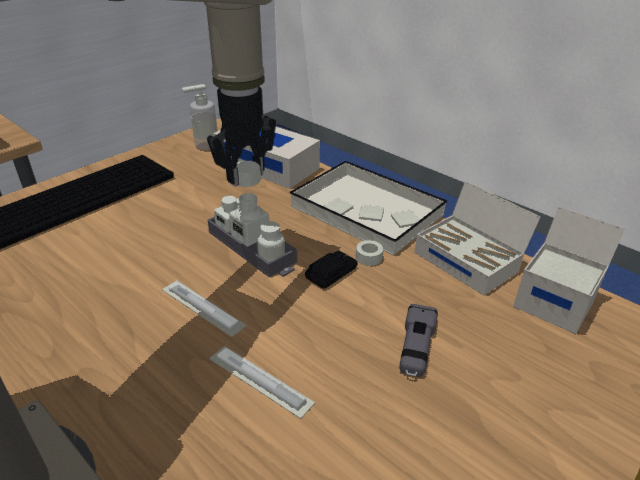

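The cap is held at about (246,172), clear above the open neck at (248,205). The bottle is in its well, the scanner lies flat at (418,340), and everything else is where it was.

```bash
python3 -c "
from bench import r
print(r.hand_in())"
```

```text
the job is handed in; nothing more can be done
None
```

The job is done and handed in: I held the scanner still on the tall bottle's label for about 1.5 s from roughly 60 mm, then laid it flat again. The cap was then pressed, turned 60° and lifted off, and is held upright over the open bottle; nothing I could see reports whether the scanner actually read the label.

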